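Open a detector shutter by crank and hover a sample jar over the window

ROBOT

A 6-joint arm with a two-finger parallel gripper is mounted at the origin on a cart in front of the work surface, level with it; the furniture and walls round the work are solid. World frame = base frame: x ahead of the robot, y to its left, z up, the work surface at z = 0. Lengths are in m, angles in rad, forces in N, time in s.
With the tool pointing down it reaches from about 0.325 to 0.75 m from the base axis. Payload 7.6 kg.
Tool frame: the origin (TCP) lies midway between the tips of the shut fingers; the grasp point (between the pads) lies 19 mm behind it; z points along the fingers, y is the line along which they close (so a half turn about z gives the same grasp; the last joint's range is limited). The gripper opens to 85 mm and grips with 20 to 120 N. Pads are 22 mm wide; open, the fingers measure 114 mm over their backs; the gripper's body (76 mm by 85 mm) begins 54 mm behind the grasp point. The pads swing forward as they close: fully open they stand 13 mm farther back than shut.
Start: joints at [-1.345, 0.052, 1.401, -0, 1.689, -0.07], TCP at [0.153, -0.502, 0.231] pointing down, gripper open.
Joint ranges: [-2.9, 2.9], [-0.91, 2.17], [0.12, 2.37], [-1.06, 4.2], [0.26, 2.73], [-2.93, 2.93]. Speed limits (rad/s): [2.57, 2.57, 3.01, 3.14, 3.14, 3.14].

INTERFACE

Orientations are given as [roll, pitch, yaw] about the fixed x, y, z axes, in that order (R = Rz(yaw) Ry(pitch) Rx(roll)).
In Python, from plant import arm gives the robot as it stands.
- The arm moves only by the tool play_rows, never from a script. Its arguments are lists of equal length, an entry for each row: "dp": the shift along the world's x, y, z each as a share of 0.2 m, from -1 to 1, a list of three; "turn": the turn about the world's z as a share of pi rad, from -1 to 1; "claw": the opening, from -1 (shut) to 1 (fully open), so that 0 is half open. In form: {"dp": [[tx, ty, tz], ...], "turn": [turn, ...], "claw": [claw, ...]}. A call has 1 to 10 rows; each row shifts and turns the commanded pose from where the row before left it; what a row does not reach is not made up. A row lasts 1/8 s, in which the tool goes at most 62.5 mm and 10.7 degrees, less where a joint would pass 70% of its speed; a pose out of reach is approached as far as the arm can. A call with a number of a shift or a turn outside -1 to 1 is refused whole. A call with a gripper value outside its range is refused whole. The fingers move at their own pace and stop on an object; "newtons" is the grip in N (left out, the last holds). Time passes only in rows, so rows that do not move let the fingers close. It gives the time, the measured TCP pose, the force, the opening and the grip force at its end, in the units of the state.
- arm.observe(): the state, without advancing time (a new reading comes with each control period).
- arm.get_image(name): name is "scene" or "top" or "wrist"; returns (picture, depth): 400x640x3 uint8, red, green, blue; 400x640 float32, m along the optical axis (not along the pixel's ray), 0 where there is no reading.
- arm.camera_model(name): a dict with "K" (3x3 intrinsics, pixels), "dist_coeffs" ([k1, k2, p1, p2, k3] as OpenCV has them; the pictures are not rectified), "camera_from_world" (4x4, takes a point from world to camera coordinates); the wrist camera has in their place "T_tool_cam" (4x4, takes a point from camera to tool coordinates, whose origin is the TCP and whose axes are the flange's). Camera axes: x right, y down, z forward; pixel columns grow to the right and rows downward; lengths in m; the calibration is good to about 2 mm. A picture is of the moment at which its call begins: read the wrist's pose just before it. camera_model takes no time and is no camera call.
- arm.hand_in(): hands the job in; it is judged then, once.
The state is a dict: "t": time; "q": joint angles; "qd": joint speeds; "joint_torque": joint torques, N m; "eef_pos": TCP position; "eef_rot": TCP orientation; "wrist_force": force on the tool from outside, world axes, zero at the start; "ft_torque": the same for the moment, N m; "opening": finger opening in m; "finger_force": force on a finger pad.
Only numpy, scipy, OpenCV 4.12 (cv2) and the standard library are available. Lean on these libraries where they do the work, as an engineer would, in place of code of your own. Each camera call takes 0.05 s, during which the arm holds its last target. There are 200 camera calls.

TASK

Wind the hand crank of the shielded detector clockwise, nearly two full turns, until the steel shutter is fully open. Then pick up the small sample jar, carry it over the lead-brick wall and hold it upright, centred over the round detector window, about one centimetre above it, for a contact-free count: the jar must never touch the wall or the detector, and the tub, soil beaker and stapler must stay where they are. Finish while still holding the jar still there; do not put it down or let go.

Things in the scene. Friction and masses are not known exactly. Their poses are not given: they have to be found in the camera images.
- detector: Shielded detector, fixed, level: grey block 150 (own x) x 340 (own y) x 68 mm high on the desk. Origin: centre of its underside. Round window under the shutter near its own +y end, hand crank near its own -y end. Shutter rails 12 mm wide, tops 81 mm above the desk, run along own y at own x = +-52 mm, own y = -40 to +142 mm.
- window (a point): Centre of the upper face of the detector window, a bare metal disc 60 mm in diameter lying 71 mm above the desk, at own (0, +90 mm) of the detector; axes as the detector's.
- shutter (a joint): Slide of the shutter, a steel plate 90 (own x) x 76 (own y) mm whose upper face is 81 mm above the desk (a thin rib on it reaches 85 mm). 0 = covers the window, 0.080 m = fully open (stop), slid towards the crank. Geared to the crank: 6.37 mm per rad; it is moved only by the crank and stays where it is left.
- crank (a joint): Angle of the hand crank about its vertical axis in rad; grows clockwise seen from above. 0 = shutter closed, 12.57 (two turns) = stop, shutter fully open. Starts between 0 and 1.2. At 0 the arm points along the detector's own -x. Turns easily (about 1 to 3 N at the knob) and stays where it is left.
- crank_axis (a point): Point on the crank's vertical axis at own (0, -110 mm) of the detector, 112 mm above the desk, level with the middle of the knob.
- knob_mid (a point): Middle of the crank's knob: an upright black cylinder 22 mm in diameter and 39 mm high (89 to 128 mm above the desk) that spins freely on the crank arm, 45 mm from the crank axis; this point is 112 mm above the desk. Crank arm below it: top at 88 mm; crank hub top 92 mm.
- wall: Shield wall of grey lead bricks, fixed: 200 (own x) x 50 (own y) x 100 mm high. Origin: centre of its underside. Stands between the jar and the detector.
- jar: The sample jar: small round jar with ribbed white screw cap, 55 mm high, body 48 mm and cap 52 mm in diameter (cap from 42 to 55 mm height), 60 to 105 g, standing on the desk on the right of the wall. Origin: centre of its underside, z up.
- tub: Bystander: clear round sample tub, 61 mm in diameter, 60 mm high, with a taped lid, wider than the jar, on the same side of the wall. Origin: centre of its underside.
- soil_beaker: Bystander: big round beaker of soil, 118 mm in diameter, 100 mm high. Origin: centre of its underside.
- stapler: Bystander: black desk stapler, 34 x 136 x 52 mm. Origin: centre of its underside.
Not all that is in view belongs to the job. What is shaped like the jar but green or red is not meant.

How it is judged:
On the way, in this order (a step that is already met when the one before it is completed fails the run):
1. the shutter has been cranked open (value of joint shutter above 0.074 m), for 0.2 s.
2. the jar has been lifted higher than the wall (height (world z) of jar above 0.105 m), for 0.1 s.
At the end, for the whole second after the job is handed in: Shutter open by more than 74 of 80 mm; the jar held in the fingers, upright within 0.1 rad, still, its underside 4 to 18 mm above the window's face and its centre within 8 mm of the window's centre, not touching the detector; tub, soil beaker and stapler upright and within 15 mm of where they stood (value of joint shutter above 0.074 m and horizontal distance between jar and window below 0.008 m and z of jar in the frame of window between 0.004 and 0.018 m and angle between each of jar, tub, soil_beaker, stapler's own z axis and vertical below 0.1 rad and contact force between jar and the fingers above 2 N and contact force between jar and detector below 0.05 N and linear speed of jar below 0.01 m/s and angular speed of jar below 0.1 rad/s and distance of each of tub, soil_beaker, stapler from where it was at the start of the episode below 0.015 m); the arm keeps its last pose, push and grip.
It fails at once if the jar touches the detector (contact force between jar and detector above 0.3 N).
It fails at once if the jar touches the wall (contact force between jar and wall above 0.3 N).
It fails at once if the tub, the soil beaker or the stapler is pushed away (distance of any of tub, soil_beaker, stapler from where it was at the start of the episode above 0.015 m).
It also fails if it takes over 67 s, if anything falls off the work surface, if the arm or the gripper's body presses on something with over 40 N, if the wrist force passes 120 N, or if a joint passes its speed limit or range.

## Working session

There is one attempt and no reset: what is moved stays moved. The work goes in short steps, Python scripts to look and compute and a tool call to move; the robot and the scene stay as the last step left them, time stands still between calls to the robot, and variables do not carry over. Pictures are saved under pics/ and viewed, at most 10 in all, crops included, and the job is handed in when it is done.

Besides the shell and the picture viewer there is one more tool, called by a JSON object that holds its "method" and its "body". play_rows: Moves the arm, as the interface text tells. Its arguments: {"type":"object","properties":{"dp":{"type":"array","items":{"type":"array","items":{"type":"number","minimum":-1,"maximum":1}}},"turn":{"type":"array","items":{"type":"number","minimum":-1,"maximum":1}},"claw":{"type":"array","items":{"type":"number"}},"newtons":{"type":"number"}},"required":["dp","turn","claw"]}

```bash
mkdir -p pics; cat > h.py <<'E'
import numpy as np, cv2
from plant import arm
def ray(cam,uv,z,M=None):
    m=arm.camera_model(cam) if M is None else M
    uv=np.array(uv,float).reshape(-1,1,2)
    n=cv2.undistortPoints(uv,np.array(m["K"]),np.array(m["dist_coeffs"])).reshape(-1,2)
    T=np.linalg.inv(np.array(m["camera_from_world"])); o=T[:3,3]
    d=np.c_[n,np.ones(len(n))]@T[:3,:3].T
    return o+d*((z-o[2])/d[:,2])[:,None]
def cloud(cam,dep):
    m=arm.camera_model(cam); v,u=np.mgrid[:400,:640]
    n=cv2.undistortPoints(np.c_[u.ravel(),v.ravel()].astype(float).reshape(-1,1,2),np.array(m["K"]),np.array(m["dist_coeffs"])).reshape(-1,2)
    T=np.linalg.inv(np.array(m["camera_from_world"]))
    P=(np.c_[n,np.ones(len(n))]*dep.reshape(-1,1))@T[:3,:3].T+T[:3,3]
    return P.reshape(400,640,3)
E
python3 - <<'E'
from h import *
for c in("top","scene"):
    p,d=arm.get_image(c); cv2.imwrite(f"pics/{c}.png",p[...,::-1]); np.save(f"pics/{c}d.npy",d)
    m=arm.camera_model(c); T=np.linalg.inv(m["camera_from_world"]); print(c,T.round(3).tolist(),m["K"])
print(arm.observe())
E
```

```text
top [[-0.007, -0.998, 0.068, 0.434], [-1.0, 0.007, -0.007, -0.135], [0.006, -0.068, -0.998, 1.09], [0.0, 0.0, 0.0, 1.0]] [[403.15786835   0.         315.45128319]
 [  0.         403.15786835 200.31738208]
 [  0.           0.           1.        ]]
scene [[-0.826, -0.337, 0.452, -0.163], [-0.563, 0.51, -0.651, 0.836], [-0.011, -0.792, -0.611, 1.017], [0.0, 0.0, 0.0, 1.0]] [[453.44689452   0.         321.36655372]
 [  0.         453.44689452 196.6024187 ]
 [  0.           0.           1.        ]]
{'t': 0.1, 'q': array([-1.34528973e+00,  5.27765814e-02,  1.40163085e+00, -1.45984760e-05,
        1.68860716e+00, -7.02830513e-02]), 'qd': array([ 1.81065624e-04, -6.95089788e-04, -5.67028014e-04, -4.73788196e-04,
       -4.54345159e-05,  8.73242786e-04]), 'joint_torque': array([ 1.79519117e-03, -3.82581532e+01, -3.60985065e+01, -1.67061296e-05,
        4.76999005e-03,  3.97751293e-06]), 'eef_pos': array([ 0.15300036, -0.5019254 ,  0.23055132]), 'eef_rot': array([-3.14017321e+00, -8.53915062e-05,  2.95787885e-01]), 'wrist_force': array([ 0.86469648, -0.17148499, -0.56937279]), 'ft_torque': array([-0.01133761, -0.03407298, -0.0047624 ]), 'finger_force': 0.0, 'opening': 0.08540361032307028}
```

View pics/top.png

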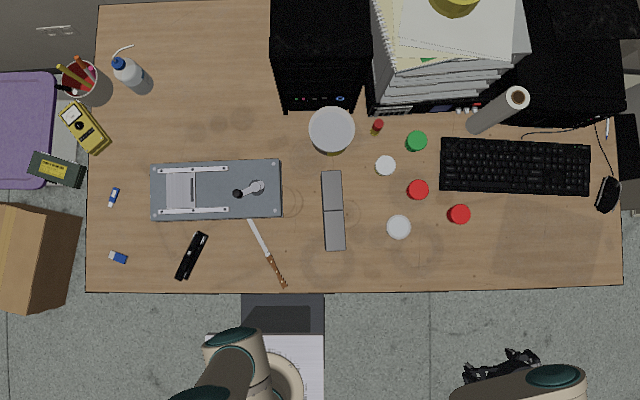

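View pics/scene.png

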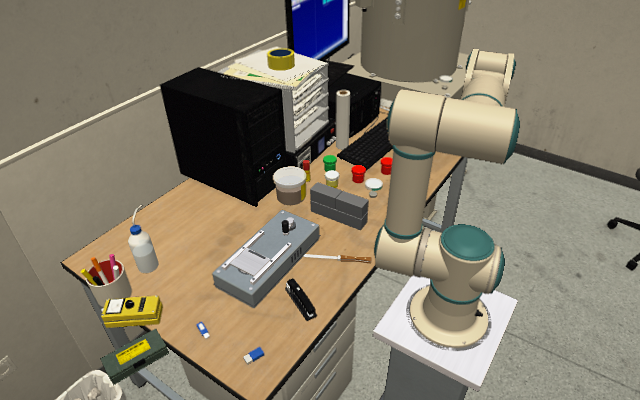

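Top view: the detector spans (150..282, 158..220), its window end on the left. The crank hub is near (257,187), the black knob near (237,193) and the wall near (333,210). There are two white candidates: a small cap at (385,165) and a larger lid at (398,227). Green (416,141) and red (418,190), (459,214) are decoys. Next I measure and make an enlarged crop.

```bash
python3 - <<'E'
from h import *
p=cv2.imread("pics/top.png"); d=np.load("pics/topd.npy"); P=cloud("top",d)
hsv=cv2.cvtColor(p,cv2.COLOR_BGR2HSV)
# white lids
m=((hsv[...,1]<45)&(hsv[...,2]>150)).astype(np.uint8)
for name,(u,v),z in(("small",(385,165),.055),("large",(398,227),.060),("beaker",(332,130),.1)):
    n,l,s,c=cv2.connectedComponentsWithStats(m); i=l[v,u]
    cn=max(cv2.findContours((l==i).astype(np.uint8),0,2)[0],key=cv2.contourArea)
    (cc,r)=cv2.minEnclosingCircle(cn); w=ray("top",[cc,(cc[0]+r,cc[1])],z)
    print(name,i,cc,r,w[0].round(4),"R",np.linalg.norm(w[0]-w[1]).round(4),"depth z",np.median(P[...,2][l==i]).round(4))
# height-based: detector top / wall top
Z=P[...,2]
def rect(name,mask,z):
    n,l,s,c=cv2.connectedComponentsWithStats(mask.astype(np.uint8)); i=1+np.argmax(s[1:,4])
    cn=max(cv2.findContours((l==i).astype(np.uint8),0,2)[0],key=cv2.contourArea)
    w=ray("top",cn.reshape(-1,2),z)
    r=cv2.minAreaRect(w[:,:2].astype(np.float32)*1000); print(name,r,s[i])
b=np.zeros(Z.shape,bool); b[140:240,130:300]=1
rect("det",b&(Z>.05)&(Z<.12),.068)
b[:]=0; b[150:270,305:360]=1
rect("wall",b&(Z>.085)&(Z<.115)&~((np.hypot(*(np.mgrid[:400,:640]-np.array([130,332])[:,None,None])))<28),.1)
b[:]=0; b[150:225,215:270]=1
k=b&(Z>.118)&(Z<.14)&(p.max(2)<80); vv,uu=np.nonzero(k); print("knob",len(vv),uu.mean(),vv.mean(),ray("top",[(uu.mean(),vv.mean())],.128))
b[:]=0; b[225:290,165:215]=1; rect("stapler",b&(Z>.03),.05)
a=cv2.resize(p[120:260,140:300],None,fx=3.4,fy=3.4,interpolation=2); c=cv2.resize(p[120:260,355:430],None,fx=3.4,fy=3.4,interpolation=2)
cv2.imwrite("pics/crop.png",np.hstack([a,c]))
E
```

```text
small 135 (385.1268615722656, 164.7985076904297) 10.28543472290039 [ 0.5954 -0.324   0.055 ] R 0.027 depth z 0.0549
large 153 (398.2407531738281, 226.65740966796875) 12.404890060424805 [ 0.4345 -0.3539  0.06  ] R 0.0322 depth z 0.0598
beaker 112 (331.26177978515625, 128.4860382080078) 23.397329330444336 [ 0.6808 -0.1826  0.1   ] R 0.0586 depth z 0.0982
det ((532.4607543945312, 116.43806457519531), (151.73037719726562, 338.7569885253906), 1.7298107147216797) [ 150  158  132   64 7566]
wall ((476.19329833984375, -184.82818603515625), (199.1247100830078, 50.19147491455078), 3.015293836593628) [ 321  170   25   82 1639]
knob 63 236.14285714285714 193.04761904761904 [[0.51790369 0.04873381 0.128     ]]
stapler ((358.8447570800781, 188.43621826171875), (29.398025512695312, 130.94473266601562), 63.295780181884766) [174 233  31  49 458]
```

View pics/crop.png

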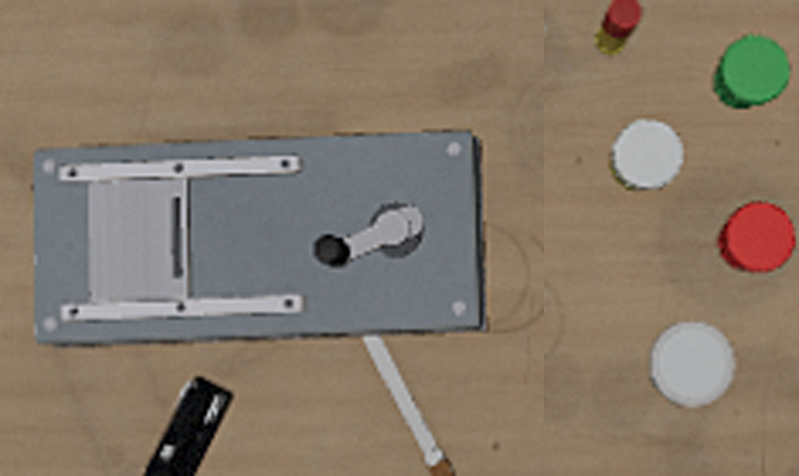

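The crop confirms it: the cap at (385,165) measures 52 mm at 55 mm height, so it is the jar. The 64 mm clear-rimmed lid at (398,227) is the tub. The crank starts near 1.2 rad, with the knob at about (0.518, 0.049) and the axis at about (0.536, 0.006). Moving over the knob.

{"method": "play_rows", "body": {"dp": [[0.14, 0.21, 0], [0.14, 0.21, 0], [0.14, 0.21, 0], [0.14, 0.21, 0], [0.14, 0.21, 0], [0.14, 0.21, 0], [0.14, 0.21, 0], [0.14, 0.21, 0], [0.14, 0.21, 0], [0.14, 0.21, 0]], "turn": [0.04, 0.04, 0.04, 0.04, 0.04, 0.04, 0.04, 0.04, 0.04, 0.04], "claw": [1, 1, 1, 1, 1, 1, 1, 1, 1, 1], "newtons": 25}}

```text
t: 1.35
eef_pos: [0.4336, -0.0806, 0.2311]
eef_rot: [-3.141, 0.0, 1.557]
wrist_force: [0.0, -1.1, 1.1]
opening: 0.0855
finger_force: 0.0
```

{"method": "play_rows", "body": {"dp": [[0.14, 0.21, 0], [0.14, 0.21, 0], [0.14, 0.22, -0.1], [0, 0, -0.1], [0, 0, 0]], "turn": [0.0, 0.0, 0.004, 0, 0], "claw": [1, 1, 1, 1, 1]}}

```text
t: 1.98
eef_pos: [0.5161, 0.0461, 0.1891]
eef_rot: [-3.137, 0.0, 1.566]
wrist_force: [0.8, 0.6, 1.1]
opening: 0.085
finger_force: 0.0
```

```bash
cat >> h.py <<'E'
def wristmodel():
    from scipy.spatial.transform import Rotation as R
    o=arm.observe(); m=dict(arm.camera_model("wrist"))
    T=np.eye(4); T[:3,:3]=R.from_euler("xyz",o["eef_rot"]).as_matrix(); T[:3,3]=o["eef_pos"]
    m["camera_from_world"]=np.linalg.inv(T@np.array(m["T_tool_cam"])); return m,o
E
python3 - <<'E'
from h import *
m,o=wristmodel(); p,d=arm.get_image("wrist"); b=p[...,::-1].copy(); cv2.imwrite("pics/w1.png",b); np.save("pics/w1d.npy",d)
import pickle; pickle.dump(m,open("pics/w1.pkl","wb")); print(o["eef_pos"],o["eef_rot"])
E
```

```text
[0.51607376 0.04613892 0.18909371] [-3.13692637e+00  2.33255796e-04  1.56584399e+00]
```

View pics/w1.png

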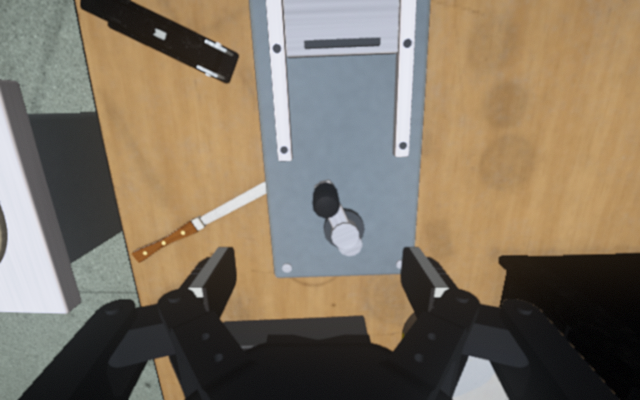

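The wrist view shows the black knob at (325,200) and the hub at (346,237), both between the open fingers. Refining both with depth-selected pixels.

```bash
python3 - <<'E'
from h import *
import pickle
m=pickle.load(open("pics/w1.pkl","rb")); arm.camera_model=lambda n:m
d=np.load("pics/w1d.npy"); p=cv2.imread("pics/w1.png"); P=cloud("w",d)
T=np.linalg.inv(m["camera_from_world"]); print("cam",T[:3,3])
b=np.zeros(d.shape,bool); b[170:265,300:375]=1
for n,k,z in(("knob",b&(p.max(2)<90)&(abs(P[...,2]-.128)<.006),.128),("hub",b&(P[...,2]>.08)&(abs(P[...,2]-.092)<.004)&(p.min(2)>110),.09)):
    v,u=np.nonzero(k); print(n,len(v),u.min(),u.max(),v.min(),v.max()); 
    c,r=cv2.minEnclosingCircle(np.c_[u,v].astype(np.float32)); print(c,r,ray("w",[c],z), np.median(P[k],0))
E
```

```text
cam [0.51830751 0.12107329 0.33110296]
knob 527 313 339 192 218
(326.0517272949219, 204.70689392089844) 13.334746360778809 [[0.52285488 0.05117884 0.128     ]] [0.52281675 0.05091781 0.12649879]
hub 653 327 361 182 255
(340.0, 218.5) 38.74606704711914 [[0.53643121 0.02481815 0.09      ]] [0.54135579 0.00849335 0.09133651]
```

{"method": "play_rows", "body": {"dp": [[0.022, 0.02, -0.15], [0, 0, -0.15], [0, 0, -0.12], [0, 0, -0.045], [0, 0, 0], [0, 0, 0], [0, 0, 0], [0, 0, 0], [0, 0, 0]], "turn": [0, 0, 0, 0, 0, 0, 0, 0, 0], "claw": [1, 1, 1, 1, -1, -1, -1, -1, -1], "newtons": 25}}

```text
t: 3.15
eef_pos: [0.5218, 0.0499, 0.0992]
eef_rot: [3.14, -0.0, 1.565]
wrist_force: [-0.4, 0.3, 5.3]
opening: 0.0206
finger_force: 26.0
```

```bash
python3 - <<'E'
from h import *
m,o=wristmodel(); p,d=arm.get_image("top"); cv2.imwrite("pics/t2.png",cv2.resize(p[120:260,140:300,::-1],None,fx=3.5,fy=3.5))
p,d=arm.get_image("wrist"); cv2.imwrite("pics/w2.png",p[...,::-1])
print(o["eef_pos"],o["eef_rot"],o["opening"],o["wrist_force"],o["finger_force"])
E
```

```text
[0.52183575 0.04986102 0.09917707] [ 3.14022236e+00 -8.89491328e-05  1.56510675e+00] 0.02058659818463681 [-0.42501332  0.28218413  5.34761144] 25.967837821226567
```

View pics/w2.png

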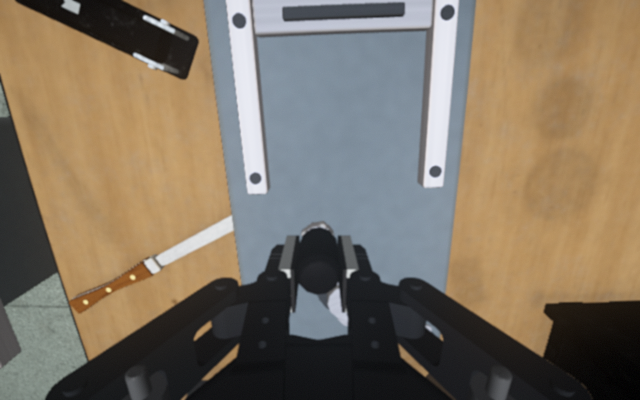

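The knob is gripped (opening 20.6 mm), centred at about (0.522, 0.050). Working out the circle increments about the axis.

```bash
python3 -c "
import numpy as np
f=np.radians(110.7-20*np.arange(35)); p=.225*np.c_[np.cos(f),np.sin(f)]
print(np.diff(p,axis=0).round(3)[:19].tolist())"
```

```text
[[0.077, 0.015], [0.077, -0.013], [0.068, -0.038], [0.051, -0.059], [0.028, -0.073], [0.001, -0.078], [-0.026, -0.074], [-0.049, -0.06], [-0.067, -0.04], [-0.077, -0.015], [-0.077, 0.013], [-0.068, 0.038], [-0.051, 0.059], [-0.028, 0.073], [-0.001, 0.078], [0.026, 0.074], [0.049, 0.06], [0.067, 0.04], [0.077, 0.015]]
```

{"method": "play_rows", "body": {"dp": [[0.077, 0.015, 0], [0.077, -0.013, 0], [0.068, -0.038, 0], [0, 0, 0]], "turn": [0, 0, 0, 0], "claw": [-1, -1, -1, -1]}}

```text
t: 3.75
eef_pos: [0.5681, 0.0438, 0.0993]
eef_rot: [3.136, -0.003, 1.566]
wrist_force: [7.1, 6.5, 1.8]
opening: 0.0209
finger_force: 25.8
```

{"method": "play_rows", "body": {"dp": [[0.051, -0.059, 0], [0.028, -0.073, 0], [0.001, -0.078, 0], [0, 0, 0]], "turn": [0, 0, 0, 0], "claw": [-1, -1, -1, -1]}}

```text
t: 4.25
eef_pos: [0.584, -0.0007, 0.0993]
eef_rot: [3.136, 0.001, 1.564]
wrist_force: [8.5, -2.8, 0.3]
opening: 0.0207
finger_force: 25.8
```

{"method": "play_rows", "body": {"dp": [[-0.016, -0.074, 0], [-0.049, -0.06, 0], [-0.067, -0.04, 0], [-0.077, -0.015, 0], [-0.077, 0.013, 0], [0, 0, 0]], "turn": [0, 0, 0, 0, 0, 0], "claw": [-1, -1, -1, -1, -1, -1]}}

```text
t: 5.0
eef_pos: [0.5245, -0.0336, 0.0991]
eef_rot: [3.14, -0.002, 1.566]
wrist_force: [1.2, 5.0, 5.1]
opening: 0.0207
finger_force: 26.2
```

{"method": "play_rows", "body": {"dp": [[-0.068, 0.038, 0], [-0.051, 0.059, 0], [-0.028, 0.073, 0], [-0.001, 0.078, 0], [0.026, 0.074, 0], [0.049, 0.06, 0], [0.067, 0.04, 0], [0.077, 0.015, 0], [0.077, -0.013, 0], [0, 0, 0]], "turn": [0, 0, 0, 0, 0, 0, 0, 0, 0, 0], "claw": [-1, -1, -1, -1, -1, -1, -1, -1, -1, -1]}}

```text
t: 6.25
eef_pos: [0.5553, 0.051, 0.0992]
eef_rot: [3.14, -0.001, 1.565]
wrist_force: [1.9, 3.0, 7.1]
opening: 0.021
finger_force: 26.4
```

Following the circle cleanly. Another half turn and more.

{"method": "play_rows", "body": {"dp": [[0.068, -0.038, 0], [0.051, -0.059, 0], [0.028, -0.073, 0], [0.001, -0.078, 0], [-0.026, -0.074, 0], [-0.049, -0.06, 0], [-0.067, -0.04, 0], [-0.077, -0.015, 0], [-0.077, 0.013, 0], [0, 0, 0]], "turn": [0, 0, 0, 0, 0, 0, 0, 0, 0, 0], "claw": [-1, -1, -1, -1, -1, -1, -1, -1, -1, -1]}}

```text
t: 7.5
eef_pos: [0.5243, -0.0335, 0.0991]
eef_rot: [3.141, -0.001, 1.566]
wrist_force: [-0.6, 3.0, 7.3]
opening: 0.0206
finger_force: 26.4
```

{"method": "play_rows", "body": {"dp": [[-0.068, 0.038, 0], [-0.051, 0.059, 0], [-0.028, 0.073, 0], [0, 0.02, 0], [0, 0, 0], [0, 0, 0]], "turn": [0, 0, 0, 0, 0, 0], "claw": [-1, -1, -1, -1, -1, -1]}}

```text
t: 8.25
eef_pos: [0.4954, 0.0039, 0.0991]
eef_rot: [3.141, -0.0, 1.565]
wrist_force: [-0.3, 0.8, 7.2]
opening: 0.0205
finger_force: 26.5
```

```bash
python3 - <<'E'
from h import *
m,o=wristmodel(); p,d=arm.get_image("scene"); a=cv2.resize(p[190:330,200:340,::-1],None,fx=3,fy=3)
p,d=arm.get_image("wrist"); b=cv2.resize(p[:,120:520,::-1],(373,420))if 0 else cv2.resize(p[:,:,::-1],(380,420)); cv2.imwrite("pics/c3.png",np.hstack([a,b]))
print(o["eef_pos"],o["wrist_force"])
E
```

```text
[0.4954085  0.00392296 0.09909749] [-0.29674589  0.84789046  7.16543802]
```

View pics/c3.png

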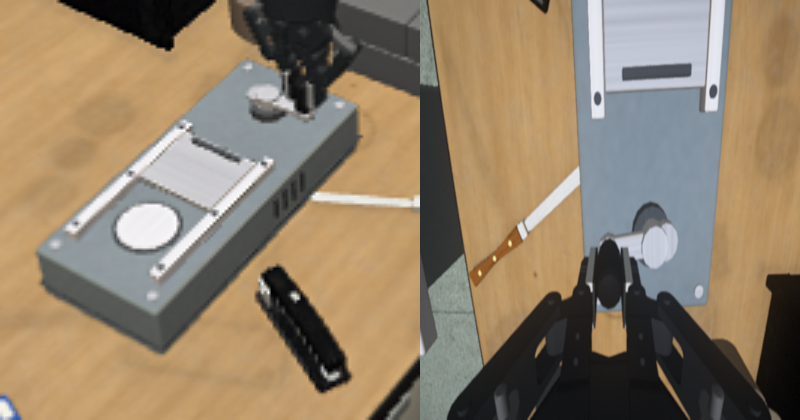

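The scene view shows the window disc fully uncovered at crop (147,227), and the crank arm is back along own -x, so the crank is near 12.5 rad. Releasing and going to the jar.

{"method": "play_rows", "body": {"dp": [[0, 0, 0], [0, 0, 0], [0, 0, 0], [0, 0, 0.2], [0, 0, 0.25], [0, 0, 0.2]], "turn": [0, 0, 0, 0, 0, 0], "claw": [1, 1, 1, 1, 1, 1]}}

```text
t: 9.1
eef_pos: [0.4952, 0.0034, 0.2301]
eef_rot: [3.141, 0.0, 1.565]
wrist_force: [0.3, -0.3, 0.4]
opening: 0.0854
finger_force: 0.0
```

{"method": "play_rows", "body": {"dp": [[0.08, -0.23, 0], [0.08, -0.23, 0], [0.08, -0.23, 0], [0.08, -0.23, 0], [0.08, -0.23, 0], [0.08, -0.23, 0], [0.04, -0.25, 0], [0, 0, 0], [0, 0, 0]], "turn": [0, 0, 0, 0, 0, 0, 0, 0, 0], "claw": [1, 1, 1, 1, 1, 1, 1, 1, 1]}}

```text
t: 10.22
eef_pos: [0.5992, -0.3222, 0.2277]
eef_rot: [-3.141, -0.001, 1.565]
wrist_force: [0.8, 0.3, -0.5]
opening: 0.0851
finger_force: 0.0
```

```bash
python3 - <<'E'
from h import *
m,o=wristmodel(); p,d=arm.get_image("wrist"); q,e=arm.get_image("top")
b=np.ascontiguousarray(p[...,::-1]); hsv=cv2.cvtColor(b,cv2.COLOR_BGR2HSV)
f0=arm.camera_model; Pt=cloud("top",e); arm.camera_model=lambda n:m if n=="wrist" else f0(n)
P=cloud("wrist",d); print(o["eef_pos"],o["eef_rot"],o["opening"])
mk=((hsv[...,1]<50)&(hsv[...,2]>140)&(abs(P[...,2]-.055)<.008)).astype(np.uint8)
n,l,s,c=cv2.connectedComponentsWithStats(mk)
for i in range(1,n):
    if s[i,4]>300:
        cn=max(cv2.findContours((l==i).astype(np.uint8),0,2)[0],key=cv2.contourArea)
        cc,r=cv2.minEnclosingCircle(cn); w=ray("wrist",[cc,(cc[0]+r,cc[1])],.055); print("cap",cc,r,w[0],np.linalg.norm(w[0]-w[1]),s[i])
cv2.imwrite("pics/w4.png",b); Q=np.ascontiguousarray(q[...,::-1]); cv2.imwrite("pics/t4.png",Q)
# window from top: bright disc on detector
h2=cv2.cvtColor(Q,cv2.COLOR_BGR2HSV); h2[...,2][h2[...,2]<1]=0
mk=np.zeros(e.shape,np.uint8); R=(slice(168,212),slice(154,202)); 
g=cv2.cvtColor(Q,cv2.COLOR_BGR2GRAY); mk[R]=(g[R]>165)
n,l,s,c=cv2.connectedComponentsWithStats(mk)
for i in range(1,n):
    if s[i,4]>40: 
        cn=max(cv2.findContours((l==i).astype(np.uint8),0,2)[0],key=cv2.contourArea); cc,r=cv2.minEnclosingCircle(cn); w=ray("top",[cc,(cc[0]+r,cc[1])],.071); print("top",s[i],cc,w[0],np.linalg.norm(w[0]-w[1]))
E
```

```text
[ 0.59919371 -0.32224294  0.22772051] [-3.14082877e+00 -8.83269113e-04  1.56495717e+00] 0.08512808924733893
cap (318.0658874511719, 178.39944458007812) 23.582778930664062 [ 0.59995957 -0.32382847  0.055     ] 0.026777836770895406 [ 295  155   47   47 1685]
cap (180.971435546875, 204.04286193847656) 28.844547271728516 [ 0.43858105 -0.35386336  0.055     ] 0.0342571439227436 [ 153  178   56   54 2371]
top [158 168  44   5 148] (179.5, 170.0) [0.58353549 0.20711998 0.071     ] 0.056440693526236214
top [168 180  22  22 387] (178.5, 190.5) [0.53059955 0.20872585 0.071     ] 0.028892940760547416
top [163 209  29   3  79] (177.0, 210.0) [0.48061994 0.21184868 0.071     ] 0.03651739819550613
```

View pics/w4.png

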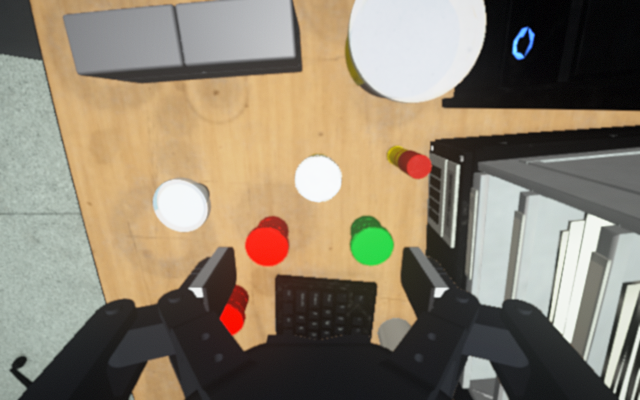

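The wrist view has the jar's white cap at (318,178), the tub at (181,204), and decoys at (267,242) red and (371,242) green, all clear of the fingers' path. Lowering to grasp.

{"method": "play_rows", "body": {"dp": [[0.004, -0.006, -0.25], [0, 0, -0.25], [0, 0, -0.25], [0, 0, -0.2], [0, 0, -0.1], [0, 0, -0.05], [0, 0, 0]], "turn": [0, 0, 0, 0, 0, 0, 0], "claw": [1, 1, 1, 1, 1, 1, 1]}}

```text
t: 11.2
eef_pos: [0.6006, -0.3238, 0.0093]
eef_rot: [3.14, 0.001, 1.565]
wrist_force: [0.3, -0.3, 0.3]
opening: 0.0852
finger_force: 0.0
```

{"method": "play_rows", "body": {"dp": [[0, 0, 0], [0, 0, 0], [0, 0, 0], [0, 0, 0], [0, 0, 0], [0, 0, 0]], "turn": [0, 0, 0, 0, 0, 0], "claw": [-1, -1, -1, -1, -1, -1], "newtons": 30}}

```text
t: 11.95
eef_pos: [0.6007, -0.3243, 0.01]
eef_rot: [3.139, 0.001, 1.565]
wrist_force: [-1.6, 0.2, 6.2]
opening: 0.0507
finger_force: 30.6
```

The opening of 50.7 mm suggests the pads hold the 52 mm cap only by their upper ends. Regrasping higher so the cap sits mid-pad.

{"method": "play_rows", "body": {"dp": [[0, 0, 0], [0, 0, 0], [0, 0, 0.08], [0, 0, 0], [0, 0, 0], [0, 0, 0], [0, 0, 0], [0, 0, 0], [0, 0, 0]], "turn": [0, 0, 0, 0, 0, 0, 0, 0, 0], "claw": [1, 1, 1, 1, -1, -1, -1, -1, -1], "newtons": 35}}

```text
t: 13.08
eef_pos: [0.6, -0.3238, 0.0242]
eef_rot: [3.142, -0.0, 1.565]
wrist_force: [-0.1, -0.2, 1.0]
opening: 0.0503
finger_force: 36.5
```

{"method": "play_rows", "body": {"dp": [[0, 0, 0.05], [0, 0, 0.15], [0, 0, 0.2], [0, 0, 0.2], [0, 0, 0.15], [0, 0, 0.05], [0, 0, 0]], "turn": [0, 0, 0, 0, 0, 0, 0], "claw": [-1, -1, -1, -1, -1, -1, -1]}}

```text
t: 13.95
eef_pos: [0.6001, -0.3238, 0.1843]
eef_rot: [3.141, 0.0, 1.565]
wrist_force: [-0.3, 0.9, -0.3]
opening: 0.0502
finger_force: 36.5
```

```bash
python3 - <<'E'
from h import *
m,o=wristmodel(); p,d=arm.get_image("wrist"); q,e=arm.get_image("scene")
print(o["eef_pos"],o["opening"],o["wrist_force"])
b=p[...,::-1]; c=q[...,::-1]
cv2.imwrite("pics/w5.png",np.hstack([cv2.resize(b[130:370,170:470],(400,320)),cv2.resize(c[60:220,270:470],(400,320))]))
E
```

```text
[ 0.60009285 -0.32381277  0.18429386] 0.05018194600071531 [-0.31758208  0.92329779 -0.25354133]
```

View pics/w5.png

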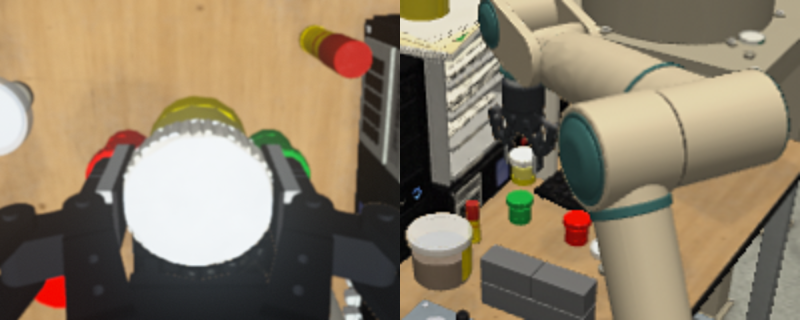

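Held upright, with the cap between the pads. Carrying it over the wall, stopping short of the window for one wrist-camera look.

{"method": "play_rows", "body": {"dp": [[-0.02, 0.15, 0.05], [-0.033, 0.24, 0], [-0.036, 0.26, 0], [-0.036, 0.26, 0], [-0.036, 0.26, 0], [-0.036, 0.26, 0], [-0.036, 0.26, 0], [-0.036, 0.26, 0], [-0.036, 0.2, 0], [-0.025, 0.12, 0]], "turn": [0, 0, 0, 0, 0, 0, 0, 0, 0, 0], "claw": [-1, -1, -1, -1, -1, -1, -1, -1, -1, -1]}}

```text
t: 15.3
eef_pos: [0.5329, 0.132, 0.1925]
eef_rot: [-3.139, 0.0, 1.567]
wrist_force: [-0.2, 0.2, -0.1]
opening: 0.0504
finger_force: 36.6
```

{"method": "play_rows", "body": {"dp": [[0, 0, 0], [0, 0, 0]], "turn": [0, 0], "claw": [-1, -1]}}

```text
t: 15.55
eef_pos: [0.5339, 0.1296, 0.1933]
eef_rot: [-3.14, 0.001, 1.565]
wrist_force: [0.7, 0.2, -0.6]
opening: 0.0511
finger_force: 36.6
```

```bash
python3 - <<'E'
from h import *
m,o=wristmodel(); p,d=arm.get_image("wrist"); arm.camera_model=lambda n:m; P=cloud("wrist",d)
print(o["eef_pos"],o["eef_rot"],o["opening"]); z=o["eef_pos"][2]
b=np.ascontiguousarray(p[...,::-1]); hsv=cv2.cvtColor(b,cv2.COLOR_BGR2HSV); white=(hsv[...,1]<40)&(hsv[...,2]>150)
cv2.imwrite("pics/w6.png",b); print(np.linalg.inv(m["camera_from_world"])[:3,3])
for name,zz,tol in(("win",.071,.003),("cap",z+.031,.006)):
    mk=(white&(abs(P[...,2]-zz)<tol)).astype(np.uint8); n,l,s,c=cv2.connectedComponentsWithStats(mk)
    for i in range(1,n):
        if s[i,4]>800:
            cn=max(cv2.findContours((l==i).astype(np.uint8),0,2)[0],key=cv2.contourArea); w=ray("wrist",cn.reshape(-1,2),zz)
            cc,r=cv2.minEnclosingCircle((w[:,:2]*1000).astype(np.float32)); e=cv2.fitEllipse((w[:,:2]*1000).astype(np.float32)) ; print(name,s[i],np.round(cc,1),round(r,1),np.round(e[0],1),np.round(e[1],1))
E
```

```text
[0.53385811 0.12955832 0.19329893] [-3.14005209e+00  6.51722717e-04  1.56467719e+00] 0.05106544906466208
[0.53573502 0.20455385 0.33527775]
win [ 284   68   68   71 3735] [534.5 207.8] 30.1 [534.5 207.8] [58.8 59.3]
cap [ 263  227  111  102 9052] [535.1 130. ] 26.7 [535.  129.8] [51.7 52.2]
```

View pics/w6.png

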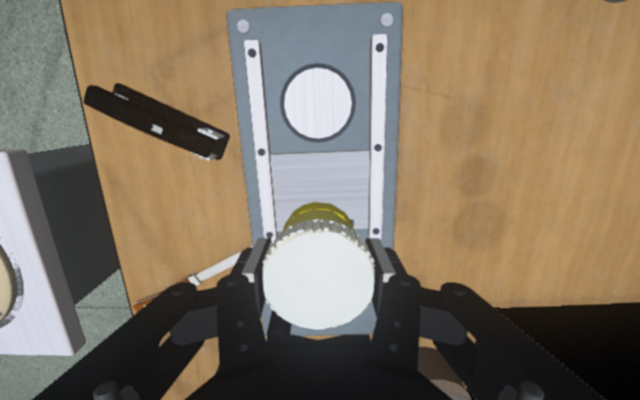

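The wrist view shows the window disc at (318,103) and the cap at (319,279). The jar needs +78 mm in y, then 87 mm down.

{"method": "play_rows", "body": {"dp": [[-0.003, 0.12, 0], [0, 0.15, 0], [0, 0.119, 0], [0, 0, -0.15], [0, 0, -0.13], [0, 0, -0.08], [0, 0, -0.05], [0, 0, -0.025], [0, 0, 0], [0, 0, 0]], "turn": [0, 0, 0, 0, 0, 0, 0, 0, 0, 0], "claw": [-1, -1, -1, -1, -1, -1, -1, -1, -1, -1]}}

```text
t: 16.85
eef_pos: [0.5339, 0.2081, 0.1082]
eef_rot: [3.14, -0.0, 1.565]
wrist_force: [-0.3, 0.3, -0.4]
opening: 0.0504
finger_force: 36.6
```

{"method": "play_rows", "body": {"dp": [[0, 0, 0], [0, 0, 0], [0, 0, 0], [0, 0, 0]], "turn": [0, 0, 0, 0], "claw": [-1, -1, -1, -1]}}

```text
t: 17.35
eef_pos: [0.5335, 0.208, 0.1073]
eef_rot: [3.141, -0.0, 1.565]
wrist_force: [0.9, -0.3, -1.0]
opening: 0.0505
finger_force: 36.6
```

```bash
python3 - <<'E'
from h import *
m,o=wristmodel(); p,d=arm.get_image("wrist"); q,e=arm.get_image("scene"); t,f=arm.get_image("top")
print(o["eef_pos"],o["eef_rot"],o["opening"],o["wrist_force"],o["t"])
f0=arm.camera_model; arm.camera_model=lambda n:m if n=="wrist" else f0(n)
P=cloud("wrist",d); z=o["eef_pos"][2]+.031
b=np.ascontiguousarray(p[...,::-1]); h=cv2.cvtColor(b,cv2.COLOR_BGR2HSV)
mk=((h[...,1]<40)&(h[...,2]>150)&(abs(P[...,2]-z)<.006)).astype(np.uint8); n,l,s,c=cv2.connectedComponentsWithStats(mk); i=1+np.argmax(s[1:,4])
w=ray("wrist",np.argwhere(l==i)[:,::-1],z)[:,:2]*1000; print("cap",cv2.minEnclosingCircle(w.astype(np.float32)),"cap depth z",np.median(P[...,2][l==i]))
cv2.imwrite("pics/f.png",np.hstack([cv2.resize(q[200:320,190:320,::-1],(433,400)),cv2.resize(b[180:360,240:400],(356,400))]))
E
```

```text
[0.53346953 0.20800877 0.10732849] [ 3.14147888e+00 -4.45366397e-06  1.56500834e+00] 0.05052932073347027 [ 0.89683613 -0.27774828 -0.99301487] 17.35
cap ((534.5233154296875, 208.44326782226562), 26.71224594116211) cap depth z 0.13754111557415274
```

View pics/f.png

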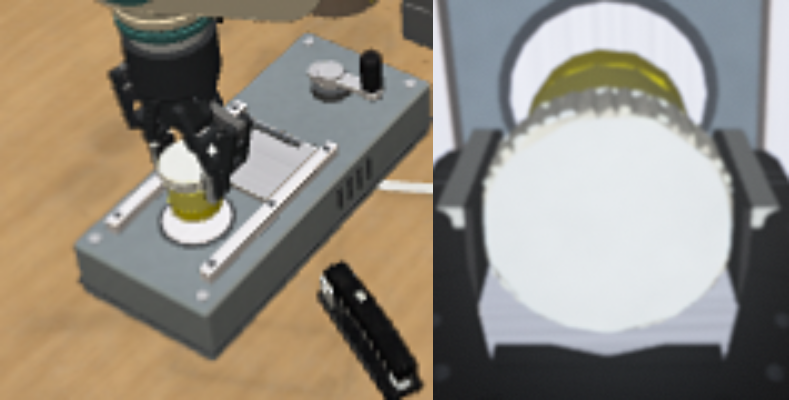

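The jar hangs upright, centred over the bright window disc, with its cap at (534.5, 208.4) mm and the window at (534.5, 207.8) mm. The underside is about 12 mm above the window. Handing in.

```bash
python3 -c "
from plant import arm
print(arm.hand_in())"
```

```text
the job is handed in; nothing more can be done
None
```

I handed in the job at about 17.5 s with the shutter cranked open and the jar held still and upright over the window, about 12 mm above it and within 1 mm of centre by the wrist camera; the hand-in did not say whether it passed.

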